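Make up two spring and tappet sets on their stands

ROBOT

A 7-joint arm with a two-finger parallel gripper is mounted at the origin on a cart in front of the work surface, level with it; the furniture and walls round the work are solid. World frame = base frame: x ahead of the robot, y to its left, z up, the work surface at z = 0. Lengths are in mm, angles in degrees, forces in N, time in s.
With the tool pointing down it reaches from about 425 to 1025 mm from the base axis. Payload 9.4 kg.
Tool frame: the origin (TCP) lies between the finger pads; the fingertips stand 19 mm ahead of it and the grasp point (between the pads) is the TCP; z points along the fingers, y is the line along which they close (so a half turn about z gives the same grasp; the last joint's range is limited). The gripper opens to 85 mm and grips with 20 to 120 N. Pads are 22 mm wide; open, the fingers measure 114 mm over their backs; the gripper's body (76 mm by 85 mm) begins 54 mm behind the grasp point. The pads swing forward as they close: fully open they stand 13 mm farther back than shut.
Start: joints at [-76.129, 34.337, -0.143, 91.639, 0.103, 54.024, -4.572], TCP at [227.238, 688.467, 250.275] pointing down, gripper open.
Joint ranges: [-147.43, 147.43], [-19.82, 112.94], [-74.19, 73.91], [6.32, 146.72], [-59.91, 239.91], [6.04, 106.73], [-150.56, 150.56]. Speed limits (degrees/s): [127.2, 127.2, 172.46, 172.46, 180, 180, 180].

INTERFACE

Orientations are given as [roll, pitch, yaw] about the fixed x, y, z axes, in that order (R = Rz(yaw) Ry(pitch) Rx(roll)).
In Python, from workcell import status, viewer, ticket gives the robot as it stands.
- The arm moves only by the shell command python3 -m crank 'ROWS'. ROWS is a JSON object of lists of equal length, an entry for each row: "dp": the shift along the tool's x, y, z in cm, a list of three; "rotation": the turn, a rotation vector about the tool's x, y, z in degrees, a list of three; "hand": the finger opening in cm, from 0 to 8.54. In form: {"dp": [[dx, dy, dz], ...], "rotation": [[ax, ay, az], ...], "hand": [hand, ...]}. A call has exactly 8 rows; each row is the pose to reach, as a shift and turn from the pose commanded when the call began, along the tool's axes at that moment; what a row does not reach only later rows make up. A row lasts 1/12 s, in which the tool goes at most 41.7 mm and 7.16 degrees, less where a joint would pass 70% of its speed; a pose out of reach is approached as far as the arm can. A call with a gripper value outside its range is refused whole. The fingers move at their own pace and stop on an object; the grip force is fixed at half the most. Time passes only in rows, so rows that repeat a pose let the fingers close, or fill a call up. It gives the time, the measured TCP pose, the force, the opening and the grip force at its end, in the units of the state.
- status.observe(): the state, without advancing time (a new reading comes with each control period).
- viewer.camera(name): name is "side" or "top"; returns a dict with "frame" (480x640x3 uint8, red, green, blue), "K" (3x3 intrinsics, pixels), "R" (3x3) and "t" (3): a world point X has camera coordinates R X + t. Camera axes: x right, y down, z forward; pixel columns grow to the right and rows downward; lengths in mm; the calibration is good to about 2 mm. A picture is of the moment at which its call begins. There is no depth.
- ticket.finish_job(): hands the job in; it is judged then, once.
The state is a dict: "time": time; "joint_positions": joint angles; "qd": joint speeds; "tau": joint torques, N m; "ee_pos": TCP position; "tcp_rot": TCP orientation; "force": force on the tool from outside, world axes, zero at the start; "wrist_torque": the same for the moment, N m; "gripper_width": opening from 0.0 (shut) to 1.0 (fully open); "grip_force": force on a finger pad.
Only numpy, scipy, OpenCV 4.12 (cv2) and the standard library are available. Lean on these libraries where they do the work, as an engineer would, in place of code of your own. Each camera call takes 0.05 s, during which the arm holds its last target. There are 200 camera calls.

TASK

Pick out the valve springs and bucket tappets from the loose engine parts and make up one set on each of the two stands: a spring standing upright in the middle of the raised boss, and a tappet, closed face up, centred on top of that spring. Leave the bearing, the bolt and the spark plug where they are.

Things in the scene. Friction and masses are not known exactly. Their poses are not given: they have to be found in the camera images.
- spring_a_mid (a point): Valve spring, dark grey steel coil standing on end, 24 mm diameter, 33 mm high, about 30 g; rigid for this work. One of two alike. The point is at its centre, 16.5 mm above its lower end; z up along its axis. Starts standing on the bench.
- spring_b_mid (a point): Valve spring, dark grey steel coil standing on end, 24 mm diameter, 33 mm high, about 30 g; rigid for this work. One of two alike. The point is at its centre, 16.5 mm above its lower end; z up along its axis. Starts standing on the bench.
- tappet_a_mid (a point): Bucket tappet, plain grey steel cup standing with its closed flat face up, 29 mm diameter, 22 mm high, about 45 g, it does not slip over a spring but stands on it, flat lower end on the top of the spring. One of two alike. The point is at its centre, 11 mm above its lower edge; z up along its axis. Starts on the bench.
- tappet_b_mid (a point): Bucket tappet, plain grey steel cup standing with its closed flat face up, 29 mm diameter, 22 mm high, about 45 g, it does not slip over a spring but stands on it, flat lower end on the top of the spring. One of two alike. The point is at its centre, 11 mm above its lower edge; z up along its axis. Starts on the bench.
- round_stand_top (a point): Round assembly stand: dark grey steel disc, 62 mm diameter, 10 mm thick; on it a raised round bright steel boss, 44 mm diameter and 6 mm high, with a flat top. Fixed to the bench. The point is the centre of the boss's top, 16 mm above the bench; z up.
- square_stand_top (a point): Square assembly stand: dark grey steel plate, 60 x 60 mm, 10 mm thick; on it a raised round bright steel boss, 44 mm diameter and 6 mm high, with a flat top. Fixed to the bench. The point is the centre of the boss's top, 16 mm above the bench; z up.
- loose_bearing_mid (a point): Ball bearing lying flat on the bench, 52 mm diameter, 15 mm high; loose, not part of the job. The point is at its centre.
- flange_bolt_mid (a point): M8 flange bolt standing on its head on the bench, 20 mm diameter at the head, 53 mm high; loose, not part of the job. The point is half-way up.
- plug_mid (a point): Spark plug lying on its side on the bench, 66 x 21 x 18 mm; loose, not part of the job. The point is at its middle, 9 mm up.

How it is judged (in metres and radians):
At the end, for the whole second after the job is handed in: On each stand one spring stands upright on the boss, within 10 mm of its centre, and on each spring one tappet, closed face up, within 8 mm of the spring's axis (each tilted under 0.12 rad); either spring and either tappet may go to either stand. All released and at rest ((((horizontal distance between spring_a_mid and round_stand_top below 0.01 m and z of spring_a_mid in the frame of round_stand_top between 0.0125 and 0.0205 m and horizontal distance between tappet_a_mid and spring_a_mid below 0.008 m and z of tappet_a_mid in the frame of spring_a_mid between 0.0235 and 0.0315 m) and (horizontal distance between spring_b_mid and square_stand_top below 0.01 m and z of spring_b_mid in the frame of square_stand_top between 0.0125 and 0.0205 m and horizontal distance between tappet_b_mid and spring_b_mid below 0.008 m and z of tappet_b_mid in the frame of spring_b_mid between 0.0235 and 0.0315 m)) or ((horizontal distance between spring_a_mid and round_stand_top below 0.01 m and z of spring_a_mid in the frame of round_stand_top between 0.0125 and 0.0205 m and horizontal distance between tappet_b_mid and spring_a_mid below 0.008 m and z of tappet_b_mid in the frame of spring_a_mid between 0.0235 and 0.0315 m) and (horizontal distance between spring_b_mid and square_stand_top below 0.01 m and z of spring_b_mid in the frame of square_stand_top between 0.0125 and 0.0205 m and horizontal distance between tappet_a_mid and spring_b_mid below 0.008 m and z of tappet_a_mid in the frame of spring_b_mid between 0.0235 and 0.0315 m)) or ((horizontal distance between spring_b_mid and round_stand_top below 0.01 m and z of spring_b_mid in the frame of round_stand_top between 0.0125 and 0.0205 m and horizontal distance between tappet_a_mid and spring_b_mid below 0.008 m and z of tappet_a_mid in the frame of spring_b_mid between 0.0235 and 0.0315 m) and (horizontal distance between spring_a_mid and square_stand_top below 0.01 m and z of spring_a_mid in the frame of square_stand_top between 0.0125 and 0.0205 m and horizontal distance between tappet_b_mid and spring_a_mid below 0.008 m and z of tappet_b_mid in the frame of spring_a_mid between 0.0235 and 0.0315 m)) or ((horizontal distance between spring_b_mid and round_stand_top below 0.01 m and z of spring_b_mid in the frame of round_stand_top between 0.0125 and 0.0205 m and horizontal distance between tappet_b_mid and spring_b_mid below 0.008 m and z of tappet_b_mid in the frame of spring_b_mid between 0.0235 and 0.0315 m) and (horizontal distance between spring_a_mid and square_stand_top below 0.01 m and z of spring_a_mid in the frame of square_stand_top between 0.0125 and 0.0205 m and horizontal distance between tappet_a_mid and spring_a_mid below 0.008 m and z of tappet_a_mid in the frame of spring_a_mid between 0.0235 and 0.0315 m))) and angle between each of spring_a_mid, spring_b_mid, tappet_a_mid, tappet_b_mid's own z axis and vertical below 0.12 rad and linear speed of each of spring_a, spring_b, tappet_a, tappet_b below 0.02 m/s); the robot touches nothing.
It fails at once if the bearing is moved more than 20 mm (distance of loose_bearing_mid from where it was at the start of the episode above 0.02 m).
It fails at once if the flange bolt is moved more than 20 mm (distance of flange_bolt_mid from where it was at the start of the episode above 0.02 m).
It fails at once if the spark plug is moved more than 20 mm (distance of plug_mid from where it was at the start of the episode above 0.02 m).
It also fails if it takes over 96 s, if anything falls off the work surface, if the arm or the gripper's body presses on something with over 40 N, if the wrist force passes 120 N, or if a joint passes its speed limit or range.

## Working session

There is one attempt and no reset: what is moved stays moved. The work goes in short steps, Python scripts to look and compute and a shell command to move; the robot and the scene stay as the last step left them, time stands still between calls to the robot, and variables do not carry over. Pictures are saved under pics/ and viewed, at most 14 in all, crops included, and the job is handed in when it is done.

```bash
ls; mkdir -p pics; cat > h.py <<'E'
import numpy as np,cv2
from workcell import status,viewer,ticket
def snap(n,f):
    c=viewer.camera(n); cv2.imwrite('pics/'+f+'.png',c['frame'][:,:,::-1]); 
    np.savez('pics/'+f+'.npz',**{k:c[k] for k in 'KRt'}); return c
def back(f,u,v,z):
    d=np.load('pics/'+f+'.npz');K,R,t=d['K'],d['R'],d['t'].ravel()
    C=-R.T@t; r=R.T@np.linalg.inv(K)@[u,v,1]
    return (C+r*(z-C[2])/r[2]).round(1)
E
python3 - <<'E'
from h import *
for n in('side','top'):
    c=snap(n,n+'0'); print(n,c['K'].tolist(),(-c['R'].T@c['t'].ravel()).round(),c['R'].round(2).tolist())
print(status.observe())
E
```

```text
pics
side [[475.8321849264828, 0.0, 322.6196464759621], [0.0, 475.8321849264828, 243.85545383531112], [0.0, 0.0, 1.0]] [572. 887. 383.] [[-1.0, 0.0, -0.02], [0.02, 0.37, -0.93], [0.01, -0.93, -0.37]]
top [[614.3575519890251, 0.0, 320.24620197215586], [0.0, 614.3575519890251, 245.16040232350815], [0.0, 0.0, 1.0]] [ 483.   49. 1135.] [[0.03, -1.0, 0.01], [-0.99, -0.03, -0.1], [0.1, -0.0, -1.0]]
{'time': 0.1, 'joint_positions': array([-76.12764212,  34.37985698,  -0.14580607,  91.67622177,
         0.1032815 ,  54.02561245,  -4.57389629]), 'qd': array([-0.12484302, -0.10592162,  0.10210369, -0.08452412, -0.19120352,
       -0.05531939,  0.14991815]), 'tau': array([ 5.61589870e-03, -7.77991891e+01,  1.57019220e+00, -2.58627462e+01,
        1.26559081e-02,  5.59831198e-03, -2.38196270e-05]), 'ee_pos': array([227.1310764 , 688.07847099, 249.50502944]), 'tcp_rot': array([-1.79918791e+02,  7.66430343e-03,  1.61734875e+02]), 'force': array([ 0.00306118, -0.30315305,  0.47812489]), 'wrist_torque': array([ 0.02582979, -0.02200422, -0.03378744]), 'grip_force': 0.0, 'gripper_width': 0.9994998648967099}
```

View pics/top0.png

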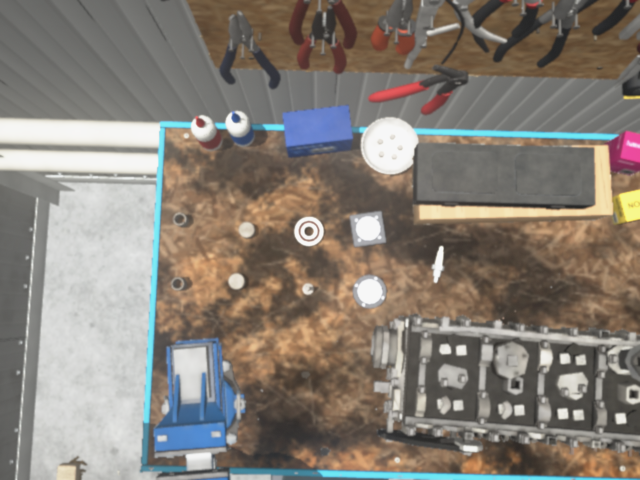

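View pics/side0.png

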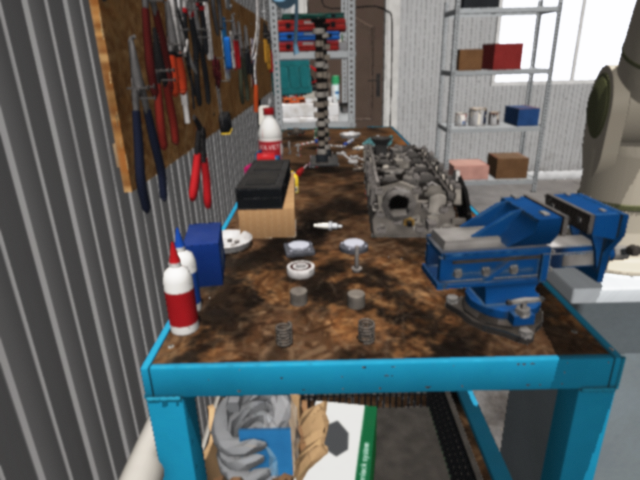

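The top view shows springs at (181,219) and (178,284), tappets at (247,230) and (237,282), the square stand at (368,229) and the round stand at (370,292). The bearing is at (309,231), the bolt at (308,289) and the plug at (438,264). I'll enlarge this region to measure more exactly.

```bash
python3 - <<'E'
from h import *
a=cv2.imread('pics/top0.png'); L=cv2.resize(a[200:312,155:255],None,fx=5,fy=5,interpolation=cv2.INTER_CUBIC)
R=cv2.resize(a[200:312,340:400],None,fx=5,fy=5,interpolation=cv2.INTER_CUBIC)
o=np.hstack([L,R]); 
cv2.imwrite('pics/c0.png',o)
s=cv2.imread('pics/side0.png'); cv2.imwrite('pics/c1.png',cv2.resize(s[230:360,260:400],None,fx=4.5,fy=4.5,interpolation=cv2.INTER_CUBIC))
for n,u,v,z in [('sA',181,219,33),('sB',178,284,33),('tA',247,230,22),('tB',237,282,22),('sq',368,229,16),('rd',370,292,16),('brg',309,231,15),('bolt',308,289,20),('plug',438,264,10),('vise',200,345,80),('redbottle',207,130,100),('bluebottle',238,125,100),('edge',155,320,0)]: print(n,back('top0',u,v,z))
E
```

```text
sA [633.5 299.6  33. ]
sB [516.1 299.2  33. ]
tA [618.2 180.9  22. ]
tB [523.  195.3  22. ]
sq [627.  -40.2  16. ]
rd [511.7 -46.1  16. ]
brg [620.4  68.   15. ]
bolt [514.   66.6  20. ]
plug [ 566.6 -170.5   10. ]
vise [412.5 246.   80. ]
redbottle [780.3 247.4 100. ]
bluebottle [790.7 194.4 100. ]
edge [450.1 345.4   0. ]
```

View pics/c0.png

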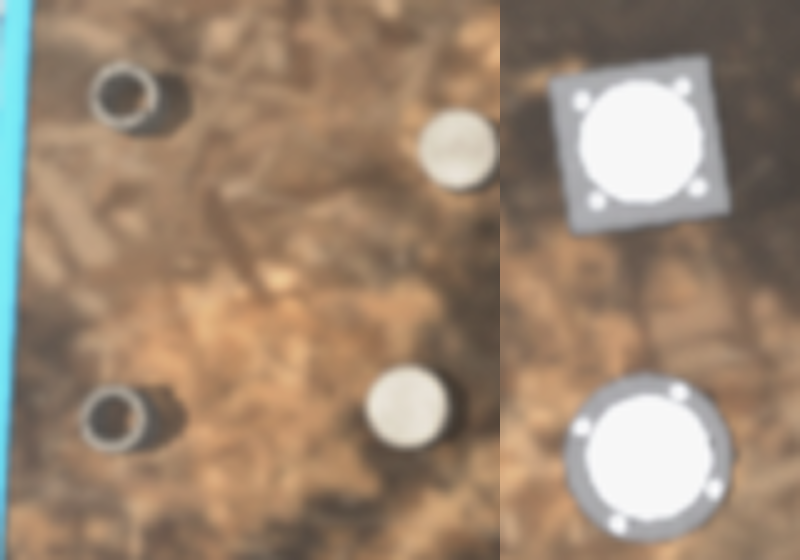

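View pics/c1.png

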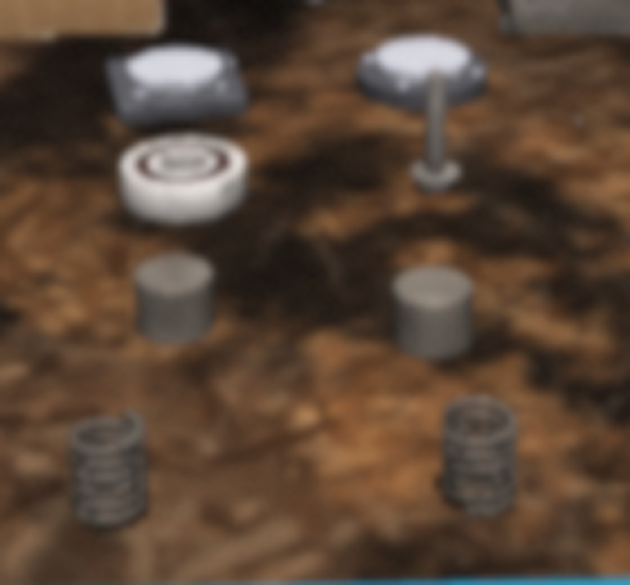

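The crop puts the spring rings at crop pixels (124,96) and (115,418) and the tappets at (457,149) and (407,407). The bosses are at (640,141) and (649,457). The side view agrees and shows everything upright. I'll refine the positions and start moving.

```bash
python3 - <<'E'
from h import *
for n,c,r,z,o in [('sA',124,96,33,155),('sB',115,418,33,155),('tA',457,149,22,155),('tB',407,407,22,155),('sq',640-500,141,16,340),('rd',649-500,457,16,340)]: print(n,back('top0',o+(c+.5)/5-.5,200+(r+.5)/5-.5,z))
for n,c,r,z in [('sA',107,432,33),('sB',481,416,33),('tA',175,276,22),('tB',432,288,22),('sq',177,66,16),('rd',423,58,16)]: print('side',n,back('side0',260+(c+.5)/4.5-.5,230+(r+.5)/4.5-.5,z))
E
python3 -m crank '{"dp":[[-2,-1,0],[-5,-2.5,0],[-9,-4,0],[-12.5,-5.5,0],[-16,-7.5,0],[-19.5,-9,0],[-23,-11,0],[-26,-12.5,0]],"rotation":[[0,0,-3],[0,0,-6],[0,0,-9],[0,0,-12],[0,0,-15],[0,0,-18.3],[0,0,-18.3],[0,0,-18.3]],"hand":[8,7,6,6,6,6,6,6]}'
```

```text
sA [633.8 302.6  33. ]
sB [517.5 299.9  33. ]
tA [619.2 182.8  22. ]
tB [524.7 197.2  22. ]
sq [629.2 -39.4  16. ]
rd [513.5 -45.   16. ]
side sA [633.4 312.4  33. ]
side sB [517.1 308.   33. ]
side tA [618.3 187.1  22. ]
side tB [525.1 201.1  22. ]
side sq [627.4 -36.2  16. ]
side rd [513. -39.  16.]
time: 0.77
ee_pos: [436.9, 485.4, 250.0]
tcp_rot: [-179.9, 0.0, 180.0]
force: [0.4, -0.9, 0.4]
gripper_width: 0.703
grip_force: 0.0
```

```bash
python3 -m crank '{"dp":[[-2.8,-2.6,0],[-5.6,-5.2,0.5],[-8.4,-7.8,2],[-11.2,-10.4,4],[-14,-13,6.5],[-17,-15.6,9],[-19.6,-18.1,11],[-19.6,-18.1,13]],"rotation":[[0,0,0],[0,0,0],[0,0,0],[0,0,0],[0,0,0],[0,0,0],[0,0,0],[0,0,0]],"hand":[6,6,6,6,6,6,6,6]}'
python3 -c "
from h import *
print(status.observe()['ee_pos'],status.observe()['gripper_width']);snap('top','top1');s=snap('side','side1')['frame'][150:370,240:460,::-1];t=viewer.camera('top')['frame'][170:325,100:300,::-1]
cv2.imwrite('pics/c2.png',np.hstack([cv2.resize(s,(400,400)),cv2.resize(t,(400,400))]))"
```

```text
time: 1.43
ee_pos: [636.3, 300.7, 119.5]
tcp_rot: [-179.8, 0.2, 179.6]
force: [1.4, -0.7, 0.1]
gripper_width: 0.702
grip_force: 0.0
[636.33363682 300.71861905 119.50378771] 0.7021368498286847
```

View pics/c2.png

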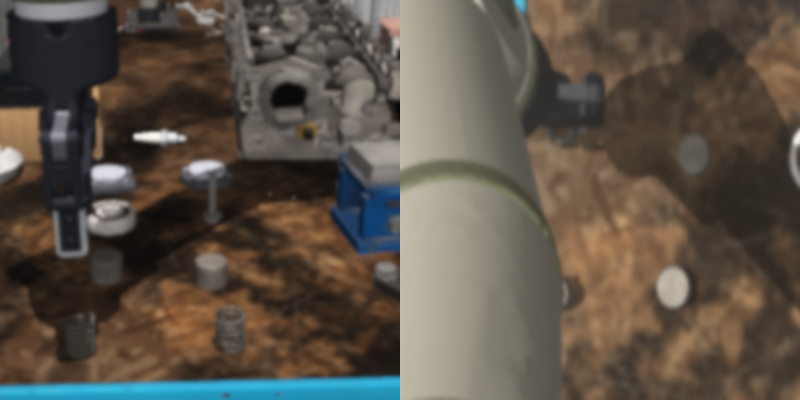

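The gripper is above spring A at (78,335) in the crop and nothing is in its way.

```bash
python3 -m crank '{"dp":[[0,0,1],[0,0,2],[0,0,3],[0,0,4],[0,0,5],[0,0,5],[0,0,5],[0,0,5]],"rotation":[[0,0,0],[0,0,0],[0,0,0],[0,0,0],[0,0,0],[0,0,0],[0,0,0],[0,0,0]],"hand":[6,6,6,6,6,6,6,6]}'
```

```text
time: 2.25
ee_pos: [631.2, 307.6, 70.4]
tcp_rot: [180.0, 0.0, -180.0]
force: [0.7, 0.3, 0.1]
gripper_width: 0.702
grip_force: 0.0
```

```bash
python3 -m crank '{"dp":[[-0.25,-0.3,0.5],[-0.25,-0.3,1.5],[-0.25,-0.3,2.5],[-0.25,-0.3,3.5],[-0.25,-0.3,4.6],[-0.25,-0.3,4.6],[-0.25,-0.3,4.6],[-0.25,-0.3,4.6]],"rotation":[[0,0,0],[0,0,0],[0,0,0],[0,0,0],[0,0,0],[0,0,0],[0,0,0],[0,0,0]],"hand":[6,6,6,6,6,6,6,5]}'
python3 -c "
from h import *
s=snap('side','side2')['frame'][250:370,240:340,::-1]
cv2.imwrite('pics/c3.png',cv2.resize(s,None,fx=4,fy=4,interpolation=2))"
```

```text
time: 2.92
ee_pos: [633.6, 304.5, 24.1]
tcp_rot: [-180.0, -0.0, -180.0]
force: [-0.4, -0.2, -0.2]
gripper_width: 0.593
grip_force: 0.0
```

View pics/c3.png

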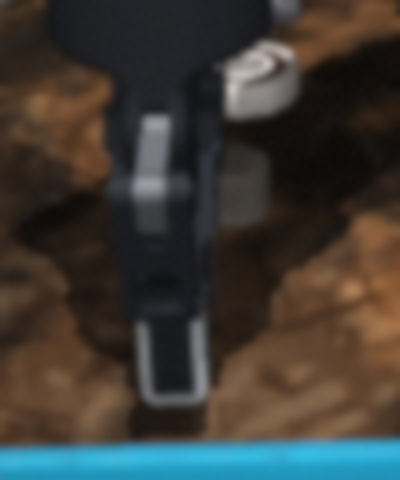

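The fingers straddle spring A, with the finger centred at column ≈283, which matches the spring. I'll close and lift.

```bash
Z='no'; python3 -m crank '{"dp":[[0,0,0],[0,0,0],[0,0,0],[0,0,0],[0,0,0],[0,0,0],[0,0,0],[0,0,0]],"rotation":[[0,0,0],[0,0,0],[0,0,0],[0,0,0],[0,0,0],[0,0,0],[0,0,0],[0,0,0]],"hand":[4.5,4,3.5,3,2.6,2.2,2,2]}'
python3 -m crank '{"dp":[[0,0,0],[0,0,-0.5],[0,0,-1],[0,0,-2],[0,0,-3.5],[0,0,-5],[0,0,-6],[0,0,-6]],"rotation":[[0,0,0],[0,0,0],[0,0,0],[0,0,0],[0,0,0],[0,0,0],[0,0,0],[0,0,0]],"hand":[2,2,2,2,2,2,2,2]}'
python3 -c "
from h import *
s=snap('side','side3')['frame'][170:370,220:470,::-1]
cv2.imwrite('pics/c4.png',cv2.resize(s,None,fx=3,fy=3,interpolation=2))"
```

```text
time: 3.63
ee_pos: [633.7, 304.5, 24.7]
tcp_rot: [180.0, 0.0, -180.0]
force: [-1.6, 0.4, 5.7]
gripper_width: 0.268
grip_force: 58.6
time: 4.3
ee_pos: [635.1, 305.1, 88.0]
tcp_rot: [179.9, 0.2, -180.0]
force: [0.6, 0.1, -0.0]
gripper_width: 0.261
grip_force: 58.7
```

View pics/c4.png

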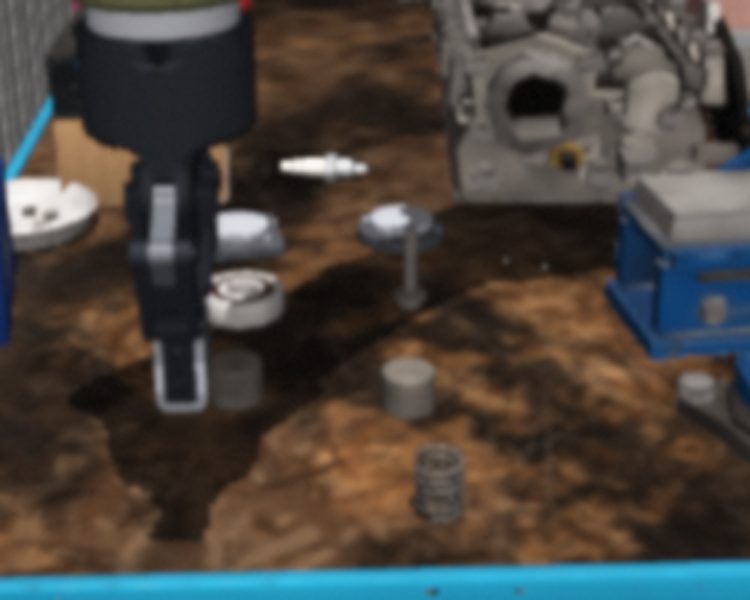

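Spring A is held: opening about 22 mm, gone from the bench, everything else undisturbed. I'll carry it to the square stand.

```bash
python3 -m crank '{"dp":[[0,-2,0],[0.1,-5,0],[0.2,-8.5,0],[0.3,-12,0],[0.4,-15.5,0],[0.5,-19,0],[0.5,-22.5,0],[0.5,-26,0]],"rotation":[[0,0,0],[0,0,0],[0,0,0],[0,0,0],[0,0,0],[0,0,0],[0,0,0],[0,0,0]],"hand":[2,2,2,2,2,2,2,2]}'
python3 -m crank '{"dp":[[0,-3,0],[0,-5.5,0],[0,-7.5,0],[0,-8.3,0],[0,-8.3,0],[0,-8.3,0],[0,-8.3,0],[0,-8.3,0]],"rotation":[[0,0,0],[0,0,0],[0,0,0],[0,0,0],[0,0,0],[0,0,0],[0,0,0],[0,0,0]],"hand":[2,2,2,2,2,2,2,2]}'
```

```text
time: 5.02
ee_pos: [628.1, 42.8, 83.9]
tcp_rot: [-180.0, -0.0, -179.9]
force: [0.7, -0.1, 0.2]
gripper_width: 0.262
grip_force: 58.8
time: 5.68
ee_pos: [628.9, -36.3, 84.2]
tcp_rot: [179.9, 0.0, -179.8]
force: [0.6, -0.2, 0.4]
gripper_width: 0.266
grip_force: 58.8
```

```bash
python3 -m crank '{"dp":[[0,0,0.5],[0,0,1.5],[0,0,2.5],[0,0,3.5],[0,0,4],[0,0,4.2],[0,0,4.2],[0,0,4.2]],"rotation":[[0,0,0],[0,0,0],[0,0,0],[0,0,0],[0,0,0],[0,0,0],[0,0,0],[0,0,0]],"hand":[2,2,2,2,2,2,2,2]}'
python3 -c "
from h import *
s=snap('side','side4')['frame'][180:300,250:380,::-1]
t=snap('top','top4')['frame'][170:290,310:440,::-1]
cv2.imwrite('pics/c5.png',cv2.resize(np.hstack([s,t]),None,fx=3,fy=3,interpolation=2))"
```

```text
time: 6.35
ee_pos: [628.8, -38.6, 42.1]
tcp_rot: [-180.0, -0.0, -180.0]
force: [0.2, -0.2, -0.5]
gripper_width: 0.265
grip_force: 58.8
```

View pics/c5.png

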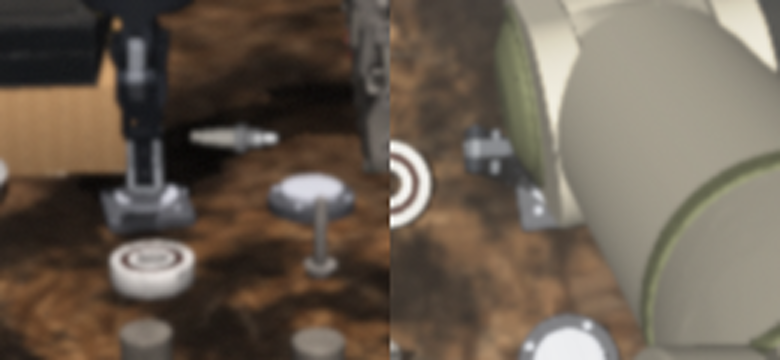

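The hand is centred over the square boss, at crop column 147. Next I'll touch down, release and back off.

```bash
python3 -m crank '{"dp":[[0,0,0.05],[0,0,0.1],[0,0,0.15],[0,0,0.15],[0,0,0.15],[0,0,0.15],[0,0,0.15],[0,0,0.15]],"rotation":[[0,0,0],[0,0,0],[0,0,0],[0,0,0],[0,0,0],[0,0,0],[0,0,0],[0,0,0]],"hand":[2,2,2,2,2,2,2,2]}'
python3 -m crank '{"dp":[[0,0,0],[0,0,0],[0,0,0],[0,0,0],[0,0,0],[0,0,0],[0,0,0],[0,0,0]],"rotation":[[0,0,0],[0,0,0],[0,0,0],[0,0,0],[0,0,0],[0,0,0],[0,0,0],[0,0,0]],"hand":[2.4,2.7,3,3.5,4,4.5,4.8,5]}'
python3 -m crank '{"dp":[[0,0,-0.3],[0,0,-1],[0,0,-2],[0,0,-3.5],[0,0,-5],[0,0,-7],[0,0,-8],[0,0,-8]],"rotation":[[0,0,0],[0,0,0],[0,0,0],[0,0,0],[0,0,0],[0,0,0],[0,0,0],[0,0,0]],"hand":[5,5,5,5,5,5,6,6]}'
```

```text
time: 7.12
ee_pos: [628.8, -38.6, 40.8]
tcp_rot: [-180.0, 0.0, -180.0]
force: [-0.4, 0.8, 0.3]
gripper_width: 0.264
grip_force: 58.8
time: 7.78
ee_pos: [628.8, -38.6, 40.8]
tcp_rot: [-180.0, 0.0, -180.0]
force: [-0.1, -0.3, 0.4]
gripper_width: 0.585
grip_force: 0.0
time: 8.45
ee_pos: [630.2, -38.7, 123.9]
tcp_rot: [-180.0, 0.3, -180.0]
force: [-0.1, 1.0, 0.3]
gripper_width: 0.705
grip_force: 0.0
```

```bash
python3 -m crank '{"dp":[[0.7,2,0],[1.7,5,0],[2.8,8.5,0],[4,12,0],[5.1,15.5,0],[6.2,19,0],[7.4,22.5,0],[8.5,26,0]],"rotation":[[0,0,0],[0,0,0],[0,0,0],[0,0,0],[0,0,0],[0,0,0],[0,0,0],[0,0,0]],"hand":[6,6,6,6,6,6,6,6]}'
python3 -m crank '{"dp":[[0.9,3,0],[1.7,5.5,0],[2.4,7.2,0],[2.6,8.1,0],[2.6,8.1,1],[2.6,8.1,2],[2.6,8.1,3],[2.6,8.1,3]],"rotation":[[0,0,0],[0,0,0],[0,0,0],[0,0,0],[0,0,0],[0,0,0],[0,0,0],[0,0,0]],"hand":[6,6,6,6,6,6,6,6]}'
python3 -c "
from h import *
s=snap('side','side5')['frame'][180:370,250:450,::-1]
cv2.imwrite('pics/c6.png',cv2.resize(s,None,fx=3,fy=3,interpolation=2))"
```

```text
time: 9.12
ee_pos: [542.4, 222.8, 120.2]
tcp_rot: [-180.0, -0.0, -180.0]
force: [0.4, -0.2, 0.3]
gripper_width: 0.706
grip_force: 0.0
time: 9.78
ee_pos: [517.3, 299.7, 88.1]
tcp_rot: [-179.8, -0.2, 179.9]
force: [-0.1, -0.2, -0.1]
gripper_width: 0.701
grip_force: 0.0
```

View pics/c6.png

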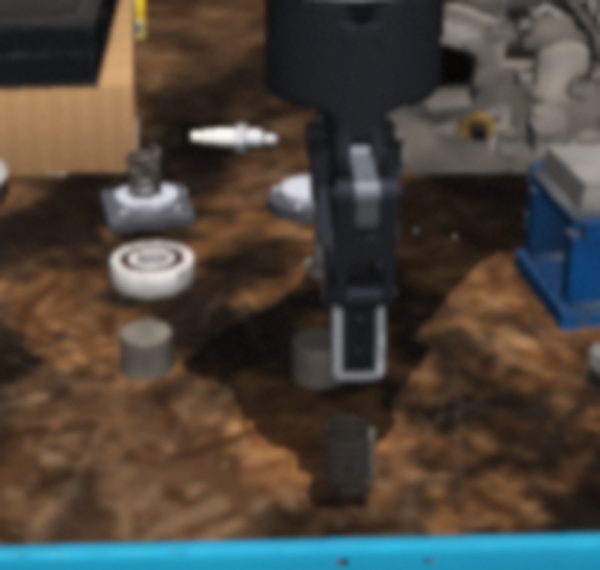

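Spring A stands upright in the middle of the square boss, at crop (147,170). The hand is above spring B at (350,455). I'll grasp and lift it.

```bash
python3 -m crank '{"dp":[[0,0,1],[0,0,2],[0,0,3.5],[0,0,5],[0,0,6],[0,0,6.6],[0,0,6.6],[0,0,6.6]],"rotation":[[0,0,0],[0,0,0],[0,0,0],[0,0,0],[0,0,0],[0,0,0],[0,0,0],[0,0,0]],"hand":[6,6,6,6,6,6,6,5]}'
python3 -m crank '{"dp":[[0,0,0],[0,0,0],[0,0,0],[0,0,0],[0,0,0],[0,0,0],[0,0,0],[0,0,0]],"rotation":[[0,0,0],[0,0,0],[0,0,0],[0,0,0],[0,0,0],[0,0,0],[0,0,0],[0,0,0]],"hand":[4.5,4,3.5,3,2.6,2.2,2,2]}'
python3 -m crank '{"dp":[[0,0,0],[0,0,-0.5],[0,0,-1],[0,0,-2],[0,0,-3.5],[0,0,-5],[0,0,-6],[0,0,-6]],"rotation":[[0,0,0],[0,0,0],[0,0,0],[0,0,0],[0,0,0],[0,0,0],[0,0,0],[0,0,0]],"hand":[2,2,2,2,2,2,2,2]}'
```

```text
time: 10.5
ee_pos: [517.5, 302.2, 24.6]
tcp_rot: [-180.0, -0.0, -180.0]
force: [0.2, -0.5, -0.5]
gripper_width: 0.595
grip_force: 0.0
time: 11.17
ee_pos: [517.8, 302.5, 25.4]
tcp_rot: [180.0, 0.0, -180.0]
force: [-0.9, -0.1, 6.3]
gripper_width: 0.263
grip_force: 58.5
time: 11.83
ee_pos: [518.6, 302.9, 87.4]
tcp_rot: [179.9, 0.2, -180.0]
force: [-0.2, 0.3, -0.2]
gripper_width: 0.266
grip_force: 58.7
```

```bash
python3 -m crank '{"dp":[[0,-2,-2],[0.1,-5,-4],[0.2,-8.5,-4],[0.3,-12,-4],[0.4,-15.5,-4],[0.4,-19,-4],[0.4,-22.5,-4],[0.4,-26,-4]],"rotation":[[0,0,0],[0,0,0],[0,0,0],[0,0,0],[0,0,0],[0,0,0],[0,0,0],[0,0,0]],"hand":[2,2,2,2,2,2,2,2]}'
python3 -m crank '{"dp":[[0,-3,0],[0,-5.5,0],[0,-7.5,0],[0,-8.6,0],[0,-8.6,1],[0,-8.6,2],[0,-8.6,3],[0,-8.6,4]],"rotation":[[0,0,0],[0,0,0],[0,0,0],[0,0,0],[0,0,0],[0,0,0],[0,0,0],[0,0,0]],"hand":[2,2,2,2,2,2,2,2]}'
python3 -m crank '{"dp":[[0,0,1],[0,0,2],[0,0,3],[0,0,4],[0,0,4.2],[0,0,4.25],[0,0,4.3],[0,0,4.3]],"rotation":[[0,0,0],[0,0,0],[0,0,0],[0,0,0],[0,0,0],[0,0,0],[0,0,0],[0,0,0]],"hand":[2,2,2,2,2,2,2,2]}'

```

```text
time: 12.5
ee_pos: [513.3, 40.8, 124.6]
tcp_rot: [-180.0, -0.0, -179.9]
force: [1.0, -0.4, -0.1]
gripper_width: 0.263
grip_force: 58.8
time: 13.17
ee_pos: [513.7, -42.0, 83.4]
tcp_rot: [180.0, -0.0, -179.8]
force: [0.3, 0.4, -1.4]
gripper_width: 0.263
grip_force: 58.9
time: 13.83
ee_pos: [513.8, -43.7, 41.7]
tcp_rot: [-180.0, 0.0, -180.0]
force: [-0.6, 0.1, -0.3]
gripper_width: 0.267
grip_force: 58.9
```

```bash
python3 -m crank '{"dp":[[0,0,0.03],[0,0,0.03],[0,0,0.03],[0,0,0.03],[0,0,0.03],[0,0,0.03],[0,0,0.03],[0,0,0.03]],"rotation":[[0,0,0],[0,0,0],[0,0,0],[0,0,0],[0,0,0],[0,0,0],[0,0,0],[0,0,0]],"hand":[2,2.4,2.7,3.1,3.6,4.2,4.8,5]}'
python3 -m crank '{"dp":[[0,0,-0.3],[0,0,-1],[0,0,-2],[0,0,-3.5],[0,0,-5],[0,0,-7],[0,0,-8],[0,0,-8]],"rotation":[[0,0,0],[0,0,0],[0,0,0],[0,0,0],[0,0,0],[0,0,0],[0,0,0],[0,0,0]],"hand":[5,5,5,5,5,5,6,6]}'
python3 -m crank '{"dp":[[-0.1,2,0],[-0.2,5,0],[-0.3,8.5,0],[-0.5,12,0],[-0.7,15.5,0],[-0.9,19,0],[-1.1,22,0],[-1.1,24.3,0]],"rotation":[[0,0,0],[0,0,0],[0,0,0],[0,0,0],[0,0,0],[0,0,0],[0,0,0],[0,0,0]],"hand":[6,6,6,6,6,6,6,6]}'
python3 -c "
from h import *
s=snap('side','side6')['frame'][180:370,250:450,::-1]
t=snap('top','top6')['frame'][190:315,340:400,::-1]
cv2.imwrite('pics/c7.png',np.hstack([cv2.resize(s,(600,570)),cv2.resize(t,(274,570),interpolation=2)])[:, :800])"
```

```text
time: 14.5
ee_pos: [513.8, -43.7, 41.5]
tcp_rot: [-180.0, 0.0, -180.0]
force: [0.3, -0.3, 0.1]
gripper_width: 0.584
grip_force: 0.0
time: 15.17
ee_pos: [514.9, -43.8, 124.1]
tcp_rot: [-180.0, 0.2, -180.0]
force: [0.7, -0.2, -0.3]
gripper_width: 0.703
grip_force: 0.0
time: 15.83
ee_pos: [524.4, 202.6, 120.9]
tcp_rot: [180.0, -0.0, -179.8]
force: [1.2, 0.3, 0.1]
gripper_width: 0.707
grip_force: 0.0
```

View pics/c7.png

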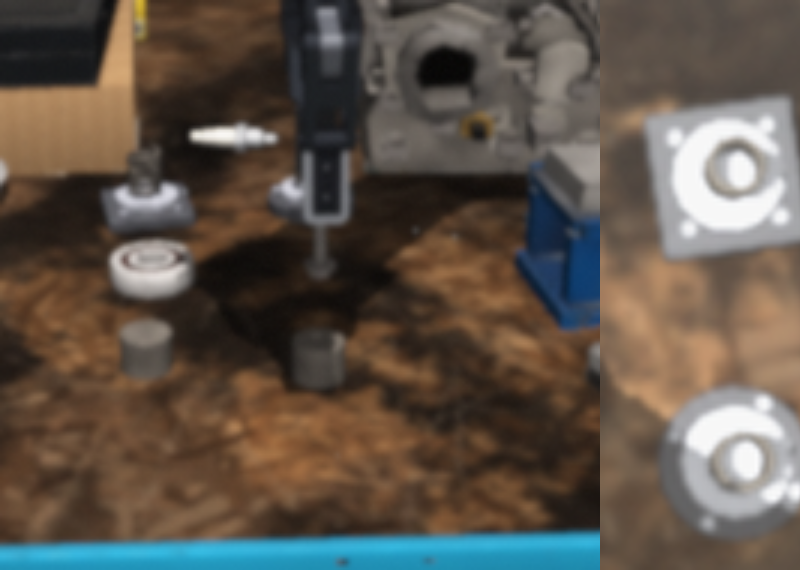

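Both springs stand upright near the middle of their bosses: in the right-hand crop, rings at (737,172) and (742,463), bosses at about (727,175) and (735,463). I'll measure the spring axes.

```bash
python3 - <<'E'
from h import *
for c,r in [(137,172),(142,463)]: print(back('top6',340+c/4.567-.4,190+r/4.56-.4,49))
for c,r in [(127,175),(135,463)]: print(back('top6',340+c/4.567-.4,190+r/4.56-.4,16))
E
```

```text
[625.8 -40.4  49. ]
[512.5 -44.5  49. ]
[628.8 -39.1  16. ]
[513.3 -44.6  16. ]
```

```bash
python3 -m crank '{"dp":[[0,0,1],[0,0,2.5],[0,0,4.5],[0,0,6.5],[0,0,8],[0,0,9],[0,0,9.9],[0,0,9.9]],"rotation":[[0,0,0],[0,0,0],[0,0,0],[0,0,0],[0,0,0],[0,0,0],[0,0,0],[0,0,0]],"hand":[6,6,6,6,6,6,6,6]}'
```

```text
time: 16.6
ee_pos: [523.9, 198.1, 20.7]
tcp_rot: [-179.9, -0.1, 180.0]
force: [0.3, 1.1, -0.2]
gripper_width: 0.705
grip_force: 0.0
```

```bash
python3 -m crank '{"dp":[[-0.1,0,0],[-0.1,0,0],[-0.1,0,0],[-0.1,0,0],[-0.1,0,0],[-0.1,0,0],[-0.1,0,0],[-0.1,0,0]],"rotation":[[0,0,0],[0,0,0],[0,0,0],[0,0,0],[0,0,0],[0,0,0],[0,0,0],[0,0,0]],"hand":[5.5,5,4.5,4,3.5,3,2.5,2.5]}'
python3 -m crank '{"dp":[[0,0,0],[0,0,-0.5],[0,0,-1],[0,0,-2],[0,0,-4],[0,0,-6],[0,0,-8],[0,0,-10]],"rotation":[[0,0,0],[0,0,0],[0,0,0],[0,0,0],[0,0,0],[0,0,0],[0,0,0],[0,0,0]],"hand":[2.5,2.5,2.5,2.5,2.5,2.5,2.5,2.5]}'
```

```text
time: 17.27
ee_pos: [525.8, 199.5, 23.2]
tcp_rot: [180.0, 0.0, -180.0]
force: [-1.1, -0.6, 7.1]
gripper_width: 0.313
grip_force: 58.9
time: 17.93
ee_pos: [525.5, 199.2, 124.2]
tcp_rot: [180.0, 0.0, -180.0]
force: [0.2, 0.0, -0.5]
gripper_width: 0.319
grip_force: 59.3
```

```bash
python3 -m crank '{"dp":[[0.1,-2,0],[0.3,-5,0],[0.5,-8.5,0],[0.7,-12,0],[0.9,-15.5,0],[1.1,-19,0],[1.2,-22,0],[1.2,-24.2,0]],"rotation":[[0,0,0],[0,0,0],[0,0,0],[0,0,0],[0,0,0],[0,0,0],[0,0,0],[0,0,0]],"hand":[2.5,2.5,2.5,2.5,2.5,2.5,2.5,2.5]}'
python3 -m crank '{"dp":[[0,0,1],[0,0,2],[0,0,3],[0,0,3.5],[0,0,3.5],[0,0,3.5],[0,0,3.5],[0,0,3.5]],"rotation":[[0,0,0],[0,0,0],[0,0,0],[0,0,0],[0,0,0],[0,0,0],[0,0,0],[0,0,0]],"hand":[2.5,2.5,2.5,2.5,2.5,2.5,2.5,2.5]}'
```

```text
time: 18.6
ee_pos: [513.0, -46.0, 123.3]
tcp_rot: [-179.9, 0.0, 179.9]
force: [0.4, -0.2, -0.2]
gripper_width: 0.314
grip_force: 59.3
time: 19.27
ee_pos: [514.0, -42.1, 87.8]
tcp_rot: [180.0, 0.0, -179.9]
force: [-0.9, -0.8, -0.4]
gripper_width: 0.315
grip_force: 59.3
```

```bash
python3 -m crank '{"dp":[[0.05,-0.2,0.3],[0.05,-0.2,0.6],[0.05,-0.2,0.9],[0.05,-0.2,1.2],[0.05,-0.2,1.35],[0.05,-0.2,1.35],[0.05,-0.2,1.35],[0.05,-0.2,1.35]],"rotation":[[0,0,0],[0,0,0],[0,0,0],[0,0,0],[0,0,0],[0,0,0],[0,0,0],[0,0,0]],"hand":[2.5,2.5,2.5,2.5,2.5,2.5,2.5,2.5]}'
python3 -c "
from h import *
s=snap('side','side7')['frame'][190:270,320:400,::-1]
cv2.imwrite('pics/c8.png',cv2.resize(s,None,fx=6,fy=6,interpolation=2))"
```

```text
time: 19.93
ee_pos: [513.3, -44.7, 74.0]
tcp_rot: [-180.0, 0.0, -180.0]
force: [-0.0, 0.4, 0.2]
gripper_width: 0.31
grip_force: 59.3
```

View pics/c8.png

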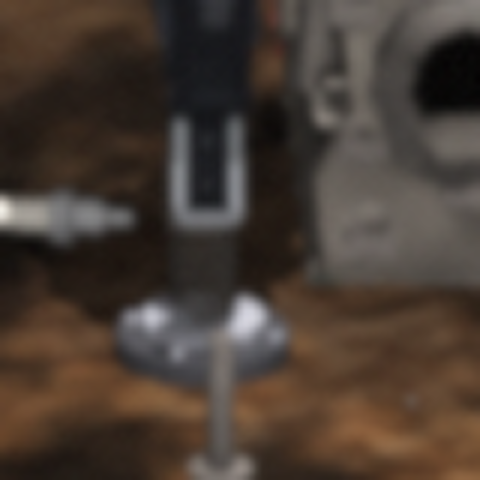

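The pad (column 208) lines up with the spring below (column 204) over the round stand. Lowering gently.

```bash
python3 -m crank '{"dp":[[0,0,0.05],[0,0,0.1],[0,0,0.1],[0,0,0.15],[0,0,0.15],[0,0,0.15],[0,0,0.15],[0,0,0.15]],"rotation":[[0,0,0],[0,0,0],[0,0,0],[0,0,0],[0,0,0],[0,0,0],[0,0,0],[0,0,0]],"hand":[2.5,2.5,2.5,2.5,2.5,2.5,2.5,2.5]}'
```

```text
time: 20.65
ee_pos: [513.4, -44.7, 72.7]
tcp_rot: [-180.0, 0.0, -180.0]
force: [-1.5, -0.0, 5.2]
gripper_width: 0.316
grip_force: 59.9
```

Contact at 5 N. Releasing and backing off, then on to the second tappet.

```bash
python3 -m crank '{"dp":[[0,0,0],[0,0,0],[0,0,0],[0,0,0],[0,0,0],[0,0,0],[0,0,0],[0,0,0]],"rotation":[[0,0,0],[0,0,0],[0,0,0],[0,0,0],[0,0,0],[0,0,0],[0,0,0],[0,0,0]],"hand":[3,3.2,3.4,3.8,4.2,4.8,5.2,5.5]}'
python3 -m crank '{"dp":[[0,0,-0.3],[0,0,-1],[0,0,-2],[0,0,-3],[0,0,-4],[0,0,-5],[0,0,-5],[0,0,-5]],"rotation":[[0,0,0],[0,0,0],[0,0,0],[0,0,0],[0,0,0],[0,0,0],[0,0,0],[0,0,0]],"hand":[5.5,5.5,5.5,5.5,5.5,6,6,6]}'
python3 -m crank '{"dp":[[-1,2,0],[-2.2,5,0],[-3.7,8,0],[-5.2,11.5,0],[-6.7,14.5,0],[-8.2,17.8,0],[-9.6,21,0],[-10.6,23,0]],"rotation":[[0,0,0],[0,0,0],[0,0,0],[0,0,0],[0,0,0],[0,0,0],[0,0,0],[0,0,0]],"hand":[6,6,6,6,6,6,6,6]}'
python3 -m crank '{"dp":[[0,0,1],[0,0,2.5],[0,0,4.5],[0,0,5.5],[0,0,5.5],[0,0,5.5],[0,0,5.5],[0,0,5.5]],"rotation":[[0,0,0],[0,0,0],[0,0,0],[0,0,0],[0,0,0],[0,0,0],[0,0,0],[0,0,0]],"hand":[6,6,6,6,6,6,6,6]}'
python3 -c "
from h import *
s=snap('side','side8')['frame'][180:370,250:450,::-1]
cv2.imwrite('pics/c9.png',cv2.resize(s,None,fx=3,fy=3,interpolation=2))"
```

```text
time: 21.32
ee_pos: [513.3, -44.7, 72.5]
tcp_rot: [-180.0, 0.0, -180.0]
force: [-0.1, 0.1, 0.0]
gripper_width: 0.643
grip_force: 0.0
time: 21.98
ee_pos: [513.7, -44.8, 123.5]
tcp_rot: [-180.0, 0.1, -180.0]
force: [0.1, 0.9, 0.1]
gripper_width: 0.702
grip_force: 0.0
time: 22.65
ee_pos: [619.6, 189.9, 121.9]
tcp_rot: [179.9, -0.0, -179.8]
force: [-0.2, -0.3, 0.3]
gripper_width: 0.706
grip_force: 0.0
time: 23.32
ee_pos: [619.7, 185.4, 68.5]
tcp_rot: [180.0, 0.1, -180.0]
force: [-0.1, -0.1, 0.3]
gripper_width: 0.702
grip_force: 0.0
```

View pics/c9.png

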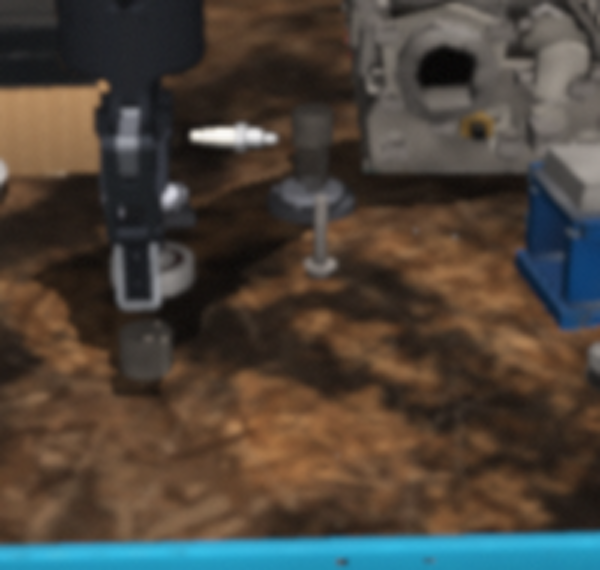

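The first stack stands upright on the round stand, at crop (312,145). The hand is above the second tappet at (146,348).

```bash
python3 -m crank '{"dp":[[0.05,0,1],[0.05,0,2],[0.05,0,3],[0.05,0,4],[0.05,0,4.7],[0.05,0,4.7],[0.05,0,4.7],[0.05,0,4.7]],"rotation":[[0,0,0],[0,0,0],[0,0,0],[0,0,0],[0,0,0],[0,0,0],[0,0,0],[0,0,0]],"hand":[6,6,6,6,6,6,6,6]}'
python3 -m crank '{"dp":[[0,0,0],[0,0,0],[0,0,0],[0,0,0],[0,0,0],[0,0,0],[0,0,0],[0,0,0]],"rotation":[[0,0,0],[0,0,0],[0,0,0],[0,0,0],[0,0,0],[0,0,0],[0,0,0],[0,0,0]],"hand":[5.5,5,4.5,4,3.5,3,2.5,2.5]}'
python3 -m crank '{"dp":[[0,0,0],[0,0,-0.5],[0,0,-1],[0,0,-2],[0,0,-4],[0,0,-6],[0,0,-8],[0,0,-10]],"rotation":[[0,0,0],[0,0,0],[0,0,0],[0,0,0],[0,0,0],[0,0,0],[0,0,0],[0,0,0]],"hand":[2.5,2.5,2.5,2.5,2.5,2.5,2.5,2.5]}'
python3 -m crank '{"dp":[[-0.1,-2,0],[-0.3,-5,0],[-0.5,-8.5,0],[-0.7,-12,0],[-0.9,-15.5,0],[-0.9,-19,0],[-0.9,-22,0],[-0.9,-22.4,0]],"rotation":[[0,0,0],[0,0,0],[0,0,0],[0,0,0],[0,0,0],[0,0,0],[0,0,0],[0,0,0]],"hand":[2.5,2.5,2.5,2.5,2.5,2.5,2.5,2.5]}'
python3 -m crank '{"dp":[[0,0,1],[0,0,2],[0,0,3],[0,0,3.5],[0,0,3.5],[0,0,3.5],[0,0,3.5],[0,0,3.5]],"rotation":[[0,0,0],[0,0,0],[0,0,0],[0,0,0],[0,0,0],[0,0,0],[0,0,0],[0,0,0]],"hand":[2.5,2.5,2.5,2.5,2.5,2.5,2.5,2.5]}'
```

```text
time: 24.03
ee_pos: [618.8, 185.4, 20.5]
tcp_rot: [-180.0, 0.0, -180.0]
force: [-0.4, -0.4, -0.6]
gripper_width: 0.705
grip_force: 0.0
time: 24.7
ee_pos: [618.7, 185.3, 20.9]
tcp_rot: [-180.0, 0.0, -180.0]
force: [-0.4, -0.4, 6.2]
gripper_width: 0.313
grip_force: 59.3
time: 25.37
ee_pos: [618.6, 185.4, 122.2]
tcp_rot: [180.0, 0.0, -180.0]
force: [-0.1, 0.0, -0.2]
gripper_width: 0.318
grip_force: 59.2
time: 26.03
ee_pos: [627.3, -46.5, 121.2]
tcp_rot: [-179.8, 0.0, 179.6]
force: [-0.2, -0.4, -1.0]
gripper_width: 0.312
grip_force: 59.2
time: 26.7
ee_pos: [628.1, -38.1, 85.8]
tcp_rot: [180.0, 0.0, -179.9]
force: [-1.1, -0.2, 0.3]
gripper_width: 0.313
grip_force: 59.2
```

```bash
python3 -m crank '{"dp":[[0,-0.1,0.3],[0,-0.1,0.6],[0,-0.1,0.9],[0,-0.1,1.2],[0,-0.1,1.4],[0,-0.1,1.45],[0,-0.1,1.45],[0,-0.1,1.45]],"rotation":[[0,0,0],[0,0,0],[0,0,0],[0,0,0],[0,0,0],[0,0,0],[0,0,0],[0,0,0]],"hand":[2.5,2.5,2.5,2.5,2.5,2.5,2.5,2.5]}'
python3 -m crank '{"dp":[[0,0,0.05],[0,0,0.05],[0,0,0.1],[0,0,0.1],[0,0,0.1],[0,0,0.1],[0,0,0.1],[0,0,0.1]],"rotation":[[0,0,0],[0,0,0],[0,0,0],[0,0,0],[0,0,0],[0,0,0],[0,0,0],[0,0,0]],"hand":[2.5,2.5,2.5,2.5,2.5,2.5,2.5,2.5]}'
python3 -c "
from h import *
s=snap('side','side9')['frame'][180:260,255:335,::-1]
cv2.imwrite('pics/c10.png',cv2.resize(s,None,fx=6,fy=6,interpolation=2))"
```

```text
time: 27.37
ee_pos: [627.8, -39.6, 71.0]
tcp_rot: [180.0, 0.0, -180.0]
force: [0.6, -0.5, -0.1]
gripper_width: 0.315
grip_force: 59.3
time: 28.03
ee_pos: [628.0, -39.6, 70.4]
tcp_rot: [-180.0, 0.0, -180.0]
force: [-0.9, 0.0, 5.7]
gripper_width: 0.309
grip_force: 59.9
```

View pics/c10.png

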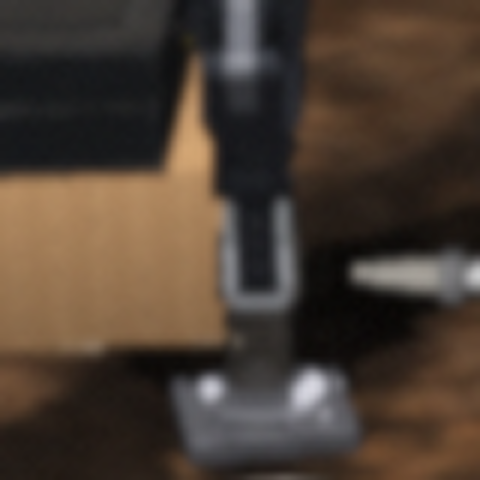

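In contact at 5.7 N, with the pad (column 258) over the spring (column 261). Releasing and retreating up and away.

```bash
python3 -m crank '{"dp":[[0,0,0],[0,0,0],[0,0,0],[0,0,0],[0,0,0],[0,0,0],[0,0,0],[0,0,0]],"rotation":[[0,0,0],[0,0,0],[0,0,0],[0,0,0],[0,0,0],[0,0,0],[0,0,0],[0,0,0]],"hand":[3,3.2,3.4,3.8,4.2,4.8,5.2,5.5]}'
python3 -m crank '{"dp":[[0,0,-0.3],[0,0,-1],[0,0,-2],[0,0,-3.5],[0,0,-5.5],[0,0,-7.5],[0,0,-9.5],[0,0,-11]],"rotation":[[0,0,0],[0,0,0],[0,0,0],[0,0,0],[0,0,0],[0,0,0],[0,0,0],[0,0,0]],"hand":[5.5,5.5,5.5,5.5,5.5,6,6,6]}'
python3 -m crank '{"dp":[[0,2,0],[0,5,0],[0,8,0],[0,11,0],[0,14,0],[0,17,0],[0,20,0],[0,22,0]],"rotation":[[0,0,0],[0,0,0],[0,0,0],[0,0,0],[0,0,0],[0,0,0],[0,0,0],[0,0,0]],"hand":[6,6,6,6,6,6,6,6]}'
python3 -c "
from h import *
s=snap('side','side10')['frame'][170:320,250:400,::-1]
t=snap('top','top10')['frame'][190:315,340:405,::-1]
cv2.imwrite('pics/c11.png',np.hstack([cv2.resize(s,(500,500)),cv2.resize(t,(260,500),interpolation=2)]))"
```

```text
time: 28.75
ee_pos: [627.8, -39.6, 70.0]
tcp_rot: [180.0, 0.0, -180.0]
force: [-0.3, -0.3, 0.7]
gripper_width: 0.64
grip_force: 0.0
time: 29.42
ee_pos: [628.2, -39.6, 182.9]
tcp_rot: [-180.0, 0.1, -180.0]
force: [-0.4, 0.3, -0.6]
gripper_width: 0.702
grip_force: 0.0
time: 30.08
ee_pos: [627.3, 184.2, 181.4]
tcp_rot: [179.9, 0.1, -179.8]
force: [0.2, -0.2, -0.2]
gripper_width: 0.698
grip_force: 0.0
```

View pics/c11.png

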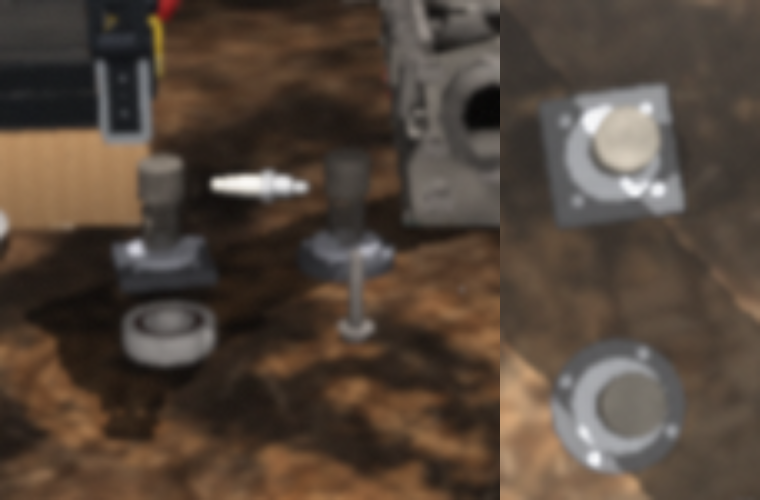

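Both stacks stand upright, with tappet tops at (627,138) and (634,406) in the right-hand crop. A quick numeric check of the centring before handing in.

```bash
python3 - <<'E'
from h import *
for c,r in [(127,138),(134,406)]: print(back('top10',340+c/4-.4,190+r/4-.4,71))
E
python3 -m crank '{"dp":[[0,0,0],[0,0,0],[0,0,0],[0,0,0],[0,0,0],[0,0,0],[0,0,0],[0,0,0]],"rotation":[[0,0,0],[0,0,0],[0,0,0],[0,0,0],[0,0,0],[0,0,0],[0,0,0],[0,0,0]],"hand":[6,6,6,6,6,6,6,6]}'
```

```text
[628.7 -41.5  71. ]
[512.  -46.8  71. ]
time: 30.85
ee_pos: [627.7, 180.2, 180.0]
tcp_rot: [-180.0, -0.0, -180.0]
force: [-0.9, 0.1, 0.2]
gripper_width: 0.702
grip_force: 0.0
```

Everything measures within about 3 mm of where it should be, so I'm handing in.

```bash
python3 -c "
from workcell import ticket
print(ticket.finish_job())"
```

```text
the job is handed in; nothing more can be done
None
```

The job is handed in at about 31 s: each stand has an upright spring with a tappet on top, all within about 3 mm of centre in the top camera; the bearing, bolt and plug were not touched, and no verdict was returned.

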